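# Unhook the wheel-stud tote and hold it level over the mat

### The job

Take the little stud tote by its handle bar off the two prongs of its wire stand, carry it level so that both wheel studs stay in it, and hold it still and level in the air over the middle of the square rubber mat, its bottom about 15 cm above the shelf, for a good two seconds so that the mechanic can pick from it. Finish while still holding it there: do not set it down or let go. Leave the jar, the socket and the valve core tool where they are.

Things in the scene. Friction and masses are not known exactly. Their poses are not given: they have to be found in the camera images.
- tote: Small open sheet-metal tote, loose, 0.2 to 0.4 kg empty. Tray 100 (x) x 170 (y) x 35 mm high, 3 mm walls, one divider; at y = +-84 mm a 30 mm wide, 3 mm thick strap rises to each end of a straight handle bar over the tray's middle. Origin: centre of the tray's underside, z up. At the start it hangs level, the bar across both prongs of the stand, its axes along the stand's.
- tote_handle (a point): Centre of the tote's black handle bar, which runs along the tote's y: 164 mm long, 18 mm high, flat sides 16 mm apart along x. The place to grip, midway between the prongs. 120 mm above the tray's underside; about 200 mm above the shelf at the start.
- tote_tray (a point): Centre of the tote's tray underside, 120 mm straight below the handle's centre. About 80 mm above the shelf at the start. On the way to the mat the tray must pass in front of the prongs (or over them) and not be swung back into them: it is beside them only when its centre is 160 mm off the stand's own x axis.
- rack: Fixed steel wire stand. Two level round prongs, 8 mm thick, at y = +-45 mm, axes 187 mm above the shelf, run along its -x (roughly towards the robot) from uprights at x = +105 to x = -35 mm and end in upturned tips. Nothing of it is higher than the tips. Origin: on the shelf, below where the bar's centre hangs (within 10 mm), z up.
- rack_tips (a point): Midway between the two prongs' upturned tips, 207 mm above the shelf, 51 mm from the stand's origin along its -x. The prongs pass through the tote between bar and tray, so it comes off by lifting it about 35 mm (20 to 60) and then moving it along the stand's -x by about 120 mm (at least 115), until the tray's rear wall has passed the tips.
- mat: Square black rubber mat, 180 x 180 x 4 mm, fixed flat on the shelf. Origin: centre of its underside. (A fixed black cabinet, 160 mm high, stands at the far edge of the shelf beyond x = 0.83 m, out of the way.)
- stud0_center (a point): Centre of a zinc-plated wheel stud with its nut on, 53 mm long, 20 mm thick at both ends, 60 g, lying loose in the tray's +y half.
- stud1_center (a point): Centre of the other, equal stud, lying loose in the tray's -y half.
- jar: Small glass jar with a screw lid, 48 mm across, 54 mm high, standing loose; bystander. Origin: centre of its underside.
- socket: Chrome deep socket, 28 mm across, 68 mm high, standing loose; bystander. Origin: centre of its underside.
- valve_tool: Red cross-shaped aluminium valve core tool, 86 x 56 mm, 11 mm thick, lying loose; bystander. Origin: middle of its underside.
Things that resemble listed ones, but are neither listed nor needed, are in the scene too. What is shaped like the part that bears stud1_center but blue or yellow is not meant. Leave any orange or turquoise look-alike of the part that bears stud0_center alone.

How it is judged:
By the outcome, as a careful person would: the job done as asked, in the order asked, and still so for the second after the job is handed in, while the arm keeps its last pose, push and grip.
It also fails if it takes over 56 s, if anything falls off the work surface, if the arm or the gripper's body presses on something with over 40 N, if the wrist force passes 120 N, or if a joint passes its speed limit or range.

### The arm

A 6-joint arm with a two-finger parallel gripper is mounted at the origin on the work surface. World frame = base frame: x ahead of the robot, y to its left, z up, the work surface at z = 0. Lengths are in m, angles in rad, forces in N, time in s.
With the tool pointing down it reaches from about 0.35 to 0.8 m from the base axis. Payload 7.3 kg.
Tool frame: the origin (TCP) lies between the finger pads; the fingertips stand 25 mm ahead of it and the grasp point (between the pads) lies 6 mm ahead of it (r.tip_extent is the distance from the TCP to the fingertips, in m); z points along the fingers, y is the line along which they close (so a half turn about z gives the same grasp; the last joint's range is limited). The gripper opens to 85 mm and grips with 20 to 120 N. Pads are 22 mm wide; open, the fingers measure 114 mm over their backs; the gripper's body (76 mm by 85 mm) begins 54 mm behind the grasp point. The pads swing forward as they close: fully open they stand 13 mm farther back than shut.
Start: joints at [-1.333, 0.342, 1.524, -0, 1.275, -0.146], TCP at [0.197, -0.487, 0.256] pointing down, gripper open.
Joint ranges: [-2.53, 2.53], [-0.77, 2.02], [0.04, 2.7], [-1, 4.14], [0.28, 2.66], [-3.11, 3.11]. Speed limits (rad/s): [2.57, 2.57, 3.14, 3.14, 3.14, 3.14].

### API

Orientations are given as a unit quaternion [x, y, z, w].
In Python, from workcell import r, command_gripper, optics gives the robot as it stands. The module is installed in compiled form; this text tells all that it offers. Calls block until the motion is done:
- r.reach(position, orientation): joint-space move of the TCP to a pose.
- r.move_straight(position, orientation=None, speed=0.15, max_force=None): straight line of the TCP; orientation=None keeps the orientation; speed is the mean speed in m/s. With max_force (N) it stops when the force on the tool has changed by that much, and returns True; else False.
- r.movej(angles): joint-space move.
- command_gripper(opening, force=None): finger opening in m; force is the grip in N (None keeps the last); returns when the fingers have stopped.
- r.hold(seconds).
- r.solve_ik(position, orientation): joint angles nearest the present ones, or None.
- r.read_state(): the state.
- optics.get_image(name): name is "scene" or "side" or "wrist"; returns (picture, depth): 480x640x3 uint8, red, green, blue; 480x640 float32, m along the optical axis (not along the pixel's ray), 0 where there is no reading.
- optics.camera_model(name): a dict with "K" (3x3 intrinsics, pixels), "k1" (the pictures are not rectified: a ray, as slopes to the right and down, at radius r is drawn at 1 + k1 r^2 times it, then the intrinsics apply), "R" (3x3) and "t" (3): a world point X has camera coordinates R X + t; the wrist camera has in their place "tool_from_camera" (4x4, takes a point from camera to tool coordinates, whose origin is the TCP and whose axes are the flange's). Camera axes: x right, y down, z forward; pixel columns grow to the right and rows downward; lengths in m; the calibration is good to about 2 mm. A picture is of the moment at which its call begins: read the wrist's pose just before it. camera_model takes no time and is no camera call.
A pose or a line that the arm cannot do raises r.PlanningError and nothing moves.
- r.finish_job(): hands the job in; it is judged then, once.
The state is a dict: "time_s": time; "joint_positions": joint angles; "dq": joint speeds; "tau": joint torques, N m; "eef_pos": TCP position; "eef_rot": TCP orientation; "contact_force": force on the tool from outside, world axes, zero at the start; "torque": the same for the moment, N m; "grip_width": finger opening in m; "grip_force": force on a finger pad.
Only numpy, scipy, OpenCV 4.12 (cv2) and the standard library are available. Lean on these libraries where they do the work, as an engineer would, in place of code of your own. Each camera call takes 0.05 s, during which the arm holds its last target. There are 200 camera calls.

## Working session

There is one attempt and no reset: what is moved stays moved. The work goes in short steps, each a Python script; the robot and the scene stay as the last script left them, time stands still between calls to the robot, and variables do not carry over. Pictures are saved under pics/ and viewed, at most 10 in all, crops included, and the job is handed in when it is done.

```bash
mkdir -p pics; cat > h.py <<'E'
import numpy as np, cv2
from workcell import r, command_gripper, optics
def cam(n):
    m=optics.camera_model(n); K=np.array(m["K"]); k1=m["k1"]
    if "R" in m: R=np.array(m["R"]); t=np.array(m["t"])
    else:
        from scipy.spatial.transform import Rotation as Ro
        s=r.read_state(); T=np.eye(4); T[:3,:3]=Ro.from_quat(s["eef_rot"]).as_matrix(); T[:3,3]=s["eef_pos"]
        W=T@np.array(m["tool_from_camera"]); R=W[:3,:3].T; t=-R@W[:3,3]
    return K,k1,R,t
def ray(c,u,v):
    K,k1,R,t=c
    p=cv2.undistortPoints(np.array([[[u,v]]],float),K,np.array([k1,0,0,0,0.]))[0,0]
    return -R.T@t, R.T@np.array([p[0],p[1],1.])
def onz(c,u,v,z):
    o,d=ray(c,u,v); return o+d*(z-o[2])/d[2]
def dep(c,u,v,D):
    o,d=ray(c,u,v); return o+d*D[int(v),int(u)]
def proj(c,X):
    K,k1,R,t=c; return cv2.projectPoints(np.array([X],float),cv2.Rodrigues(R)[0],t,K,np.array([k1,0,0,0,0.]))[0][0,0]
def snap(n,f):
    c=cam(n); p,d=optics.get_image(n); cv2.imwrite("pics/"+f+".png",p[:,:,::-1]); np.savez("pics/"+f+".npz",d=d,p=p,K=c[0],k1=c[1],R=c[2],t=c[3]); return c,p,d
def load(f):
    z=np.load("pics/"+f+".npz"); return (z["K"],float(z["k1"]),z["R"],z["t"]),z["p"],z["d"]
E
python3 - <<'E'
from h import *
for n in("scene","side"):
    c,p,d=snap(n,n+"0"); print(n,-c[2].T@c[3],c[1],(d>0).mean())
E
```

```text
scene [ 1.00310196 -0.52719519  0.8508926 ] -0.04158498495517921 0.996005859375
side [ 0.23343287 -1.15597842  0.87269185] -0.04379264975450435 0.9926432291666667
```

View pics/scene0.png

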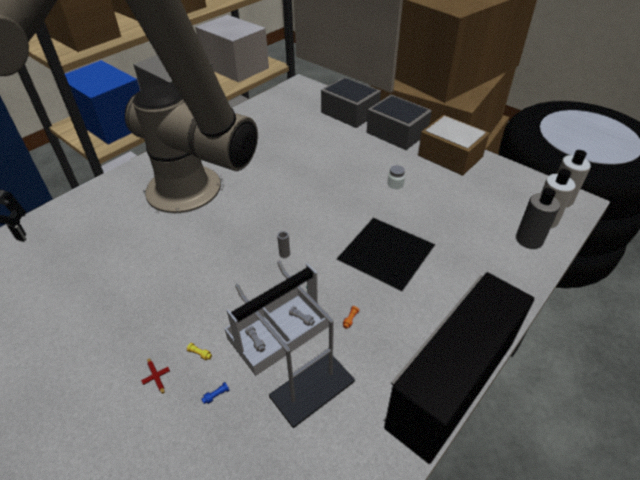

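View pics/side0.png

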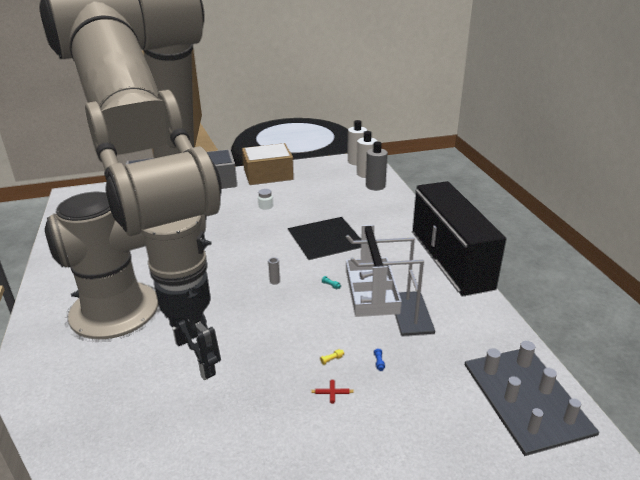

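The scene view shows one tote hanging at (275,320), with its black bar running from (235,312) to (312,275). The grey studs in the tray are at (256,340) and (302,316). The mat is at (387,252), socket (284,244), jar (397,177) and red valve tool (155,375). The look-alikes lie on the shelf: yellow stud (199,351), blue (215,392), orange (350,317) and, in the side view, turquoise (331,282). The black cabinet and the dark stand base could be mistaken for the bar or mat by colour, so I choose by height and size.

```bash
cat > m.py <<'E'
from h import *
def cloud(c,D):
    K,k1,R,t=c; v,u=np.mgrid[:480,:640]
    p=cv2.undistortPoints(np.stack([u,v],-1).reshape(-1,1,2).astype(float),K,np.array([k1,0,0,0,0.]))[:,0]
    return ((np.c_[p,np.ones(len(p))]*D.reshape(-1,1)-t)@R).reshape(480,640,3)
if __name__=="__main__":
    for n in("scene","side"):
        c,p,D=load(n+"0"); W=cloud(c,D); dark=p.max(2)<45
        box=(W[...,0]>.3)&(W[...,0]<.83)&(abs(W[...,1])<.45)&(D>0)
        def big(m):
            k,l,s,_=cv2.connectedComponentsWithStats(m.astype(np.uint8)); i=1+s[1:,4].argmax(); return l==i
        m=big(dark&box&(W[...,2]<.02)); cn=cv2.findContours(m.astype(np.uint8),0,2)[0][0]
        q=cv2.boxPoints(cv2.minAreaRect(np.array([onz(c,*x[0],.004)[:2] for x in cn],np.float32)))
        print(n,"mat",q.mean(0),np.linalg.norm(q[0]-q[1]),np.linalg.norm(q[1]-q[2]))
        m=big(dark&box&(W[...,2]>.17)&(W[...,2]<.235)&(W[...,0]<.75)); P=W[m]
        vv,uu=np.where(m)
        top=P[P[:,2]>np.percentile(P[:,2],60)]
        q=cv2.minAreaRect(top[:,:2].astype(np.float32)); qa=cv2.minAreaRect(P[:,:2].astype(np.float32))
        print(" bar",m.sum(),(uu.min(),uu.max(),vv.min(),vv.max()),P.mean(0),np.percentile(P[:,2],[2,50,98]),q,qa)
        # tray walls/prongs
        g=(~dark)&box&(W[...,2]>.215)&(W[...,2]<.26); print(" higher",g.sum())
    im=cv2.imread("pics/scene0.png")[230:430,180:400]; cv2.imwrite("pics/crop.png",cv2.resize(im,None,fx=3,fy=3,interpolation=2)[:600])
E
python3 m.py
```

```text
scene mat [0.5901693  0.17691594] 0.17606199 0.17581503
 bar 998 (np.int64(232), np.int64(312), np.int64(267), np.int64(321)) [ 0.60006237 -0.20190426  0.2053779 ] [0.19413746 0.20738129 0.21066753] ((0.5980274081230164, -0.199101984500885), (0.1593731790781021, 0.016353506594896317), 78.80241394042969) ((0.5983802676200867, -0.19826579093933105), (0.16115273535251617, 0.017311792820692062), 79.28834533691406)
 higher 0
side mat [0.58724827 0.17361331] 0.17443871 0.17392479
 bar 275 (np.int64(365), np.int64(381), np.int64(227), np.int64(265)) [ 0.59295329 -0.20284231  0.20707197] [0.19690137 0.20775393 0.21051441] ((0.5946018695831299, -0.20063844323158264), (0.14990192651748657, 0.01372599322348833), 79.17721557617188) ((0.5947406888008118, -0.19720658659934998), (0.15944992005825043, 0.014980158768594265), 79.64378356933594)
 higher 0
```

View pics/crop.png

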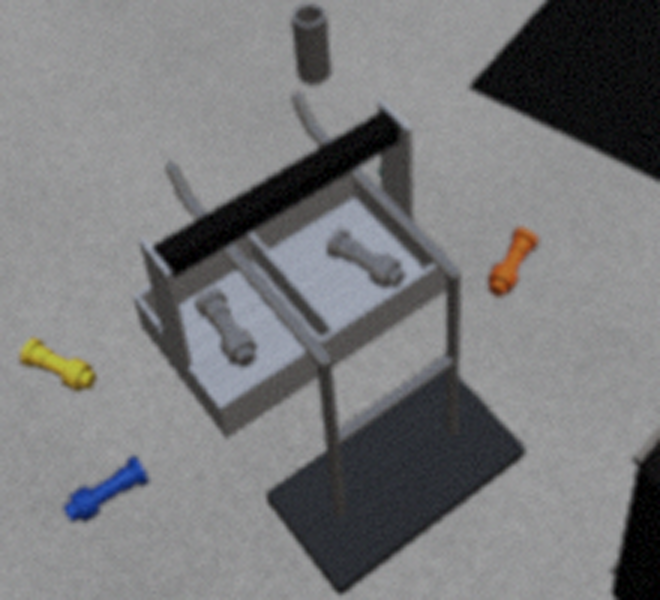

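Only one tote hangs on the stand, with grey studs in it. The bar is 16 mm wide with its top at z≈0.209, which matches the description. Next I go above the bar and check with the wrist camera.

```bash
cat > plan.py <<'E'
from h import *
from scipy.spatial.transform import Rotation as Ro
yaw=np.deg2rad(-10.8); ex=np.array([np.cos(yaw),np.sin(yaw),0]); ey=np.array([-ex[1],ex[0],0])
B=np.array([.597,-.199,0]); M=np.array([.589,.175,0])
def q(s):
    y=s*ex; z=np.array([0,0,-1.]); return Ro.from_matrix(np.c_[np.cross(y,z),y,z]).as_quat()
def at(x,y,z): return B+x*ex+y*ey+[0,0,z]
E
python3 - <<'E'
from plan import *
for s in(1,-1):
    for p in(at(0,0,.3),at(0,0,.206),at(-.13,0,.24),at(-.13,.2,.276),M+[0,0,.276]):
        j=r.solve_ik(p,q(s)); print(s,p.round(3),None if j is None else np.round(j,2))
s=min((1,-1),key=lambda s:abs(r.solve_ik(at(0,0,.3),q(s))[5])+abs(r.solve_ik(M+[0,0,.276],q(s))[5]))
print("s",s); st=r.read_state(); p=np.array(st["eef_pos"])
r.move_straight(p+[0,0,.12]); command_gripper(.085,60)
r.reach(at(0,0,.36),q(s)); r.move_straight(at(0,0,.3)); 
snap("wrist","w1"); print(r.read_state()["time_s"])
E
```

```text
1 [ 0.597 -0.199  0.3  ] [-0.44  0.52  1.13 -0.    1.5  -0.25]
1 [ 0.597 -0.199  0.206] [-0.44  0.57  1.29 -0.    1.28 -0.25]
1 [ 0.469 -0.175  0.24 ] [-0.51  0.31  1.62 -0.    1.21 -0.32]
1 [0.507 0.022 0.276] [-0.11  0.29  1.54 -0.    1.31  0.08]
1 [0.589 0.175 0.276] [ 0.16  0.5   1.23 -0.    1.42  0.35]
-1 [ 0.597 -0.199  0.3  ] [-0.44  0.52  1.13 -0.    1.5   2.89]
-1 [ 0.597 -0.199  0.206] [-0.44  0.57  1.29 -0.    1.28  2.89]
-1 [ 0.469 -0.175  0.24 ] [-0.51  0.31  1.62 -0.    1.21  2.82]
-1 [0.507 0.022 0.276] [-0.11  0.29  1.54 -0.    1.31 -3.06]
-1 [0.589 0.175 0.276] [ 0.16  0.5   1.23 -0.    1.42 -2.79]
s 1
3.6583
```

View pics/w1.png

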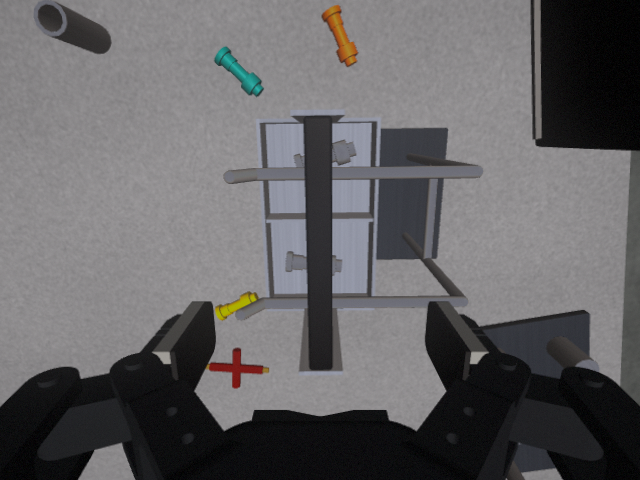

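The wrist view shows the bar between the open fingers, ends at about (318,116) and (320,369), with prongs crossing at rows 173 and 302 and both grey studs in the tray. I measure the bar's centre from here.

```bash
python3 - <<'E'
from plan import *
c,p,D=load("w1")
m=(p.max(2)<75); k,l,s,_=cv2.connectedComponentsWithStats(m.astype(np.uint8)); i=l[240,319]; print(i,s[i])
mm=(l==i)
rows=[v for v in range(135,350,5)]
mid=[]
for v in rows:
    u=np.where(mm[v,290:350])[0]+290
    if len(u): mid.append([u.mean(),v])
for v in range(100,385):
    u=np.where(mm[v,300:340])[0]
    if len(u)>10: last=v; first=locals().get("first",v)
mid=np.array(mid); f=np.polyfit(mid[:,1],mid[:,0],1); print(first,last,f)
e=[onz(c,np.polyval(f,v),v,.209) for v in(first,last)]
print(e,np.linalg.norm(e[0]-e[1]),np.mean(e,0),np.rad2deg(np.arctan2(*(e[0]-e[1])[[1,0]])))
d=np.mean(e,0)-B; print("offset stand x,y",d@ex,d@ey, "prongs", [onz(c,320,v,.187)@ey-B@ey for v in(173,302)])
print("depth z",[dep(c,319,v,D)[2] for v in(140,240,340)])
E
```

```text
15 [ 293  116   49  255 6673]
116 370 [1.13258834e-02 3.16177137e+02]
[array([ 0.61130013, -0.11901045,  0.209     ]), array([ 0.58219939, -0.27922003,  0.209     ])] 0.16283108610307628 [ 0.59674976 -0.19911524  0.209     ] 79.70494138854323
offset stand x,y -0.00022421385409548226 -0.0001600866705625044 prongs [np.float64(0.04820227254064107), np.float64(-0.041793066314324084)]
depth z [np.float64(0.20980526287070364), np.float64(0.20904149216931106), np.float64(0.21006917503727965)]
```

The wrist measurement agrees with the first to within 1 mm: the bar is 163 mm long and centred. Now I grasp and lift slightly as a check.

```bash
sed -i 's/-10.8/-10.4/' plan.py; python3 - <<'E'
from plan import *
print(r.move_straight(at(0,0,.206),q(1),speed=.08,max_force=15))
command_gripper(0.0,90); r.hold(.3)
st=r.read_state(); print(st["time_s"],st["grip_width"],st["grip_force"],st["contact_force"])
r.move_straight(at(0,0,.242),speed=.04); r.hold(.3)
st=r.read_state(); print(st["time_s"],st["grip_width"],st["grip_force"],st["contact_force"],st["torque"],st["eef_pos"])
snap("wrist","w2");snap("side","s2")
E
```

```text
False
5.925 0.014718499587581509 88.06682825088501 [0.88596078 0.81042398 2.53531372]
7.275 0.014285902612284379 87.76309847831726 [ 0.00978471 -0.60324671 -4.48320473] [-0.04755304 -0.04614744 -0.01963816] [ 0.5969681  -0.19898413  0.24181304]
```

View pics/s2.png

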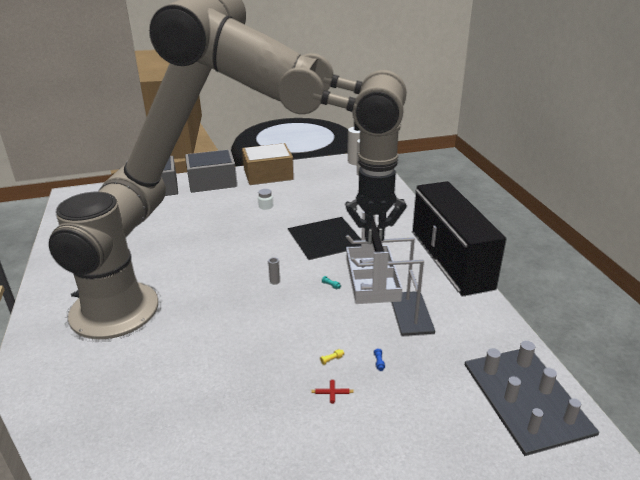

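View pics/w2.png

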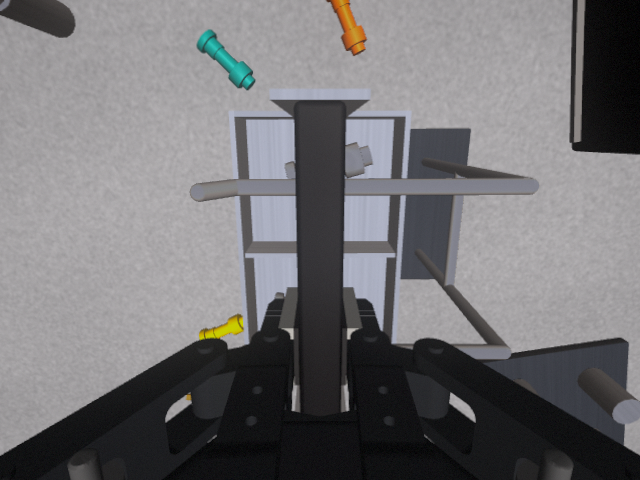

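The tote is lifted and level: the side view shows the tray at (375,275) under the prongs, and the wrist view shows it square under the bar with a stud at (345,160). The load of 4.5 N fits its mass. I take it out along -x, across in front of the tips, then over the mat.

```bash
python3 - <<'E'
from plan import *
r.move_straight(at(-.133,0,.242),speed=.07)
r.move_straight(at(-.133,0,.276),speed=.05)
r.move_straight(at(-.133,.21,.276),speed=.09)
r.move_straight(M+[0,0,.276],speed=.07)
r.hold(.6)
st=r.read_state(); print(st["time_s"],st["grip_width"],st["contact_force"],st["torque"],st["eef_pos"])
c,p,D=snap("scene","e");snap("side","es");snap("wrist","ew")
from m import cloud
W=cloud(c,D); b=(p.max(2)<45)&(W[...,2]>.25)&(W[...,2]<.284)&(abs(W[...,0]-.589)<.1)&(abs(W[...,1]-.175)<.1)
print(W[b].mean(0),b.sum()); A=W[b&(W[...,2]>.274)]; print(np.polyfit(A[:,1],A[:,2],1))
cv2.imwrite("pics/fin.png",np.hstack([cv2.imread("pics/e.png")[100:400,240:540],cv2.imread("pics/es.png")[100:400,200:500]]))
E
```

```text
15.875 0.014430625593302179 [-0.70141594  0.35850786 -4.30186335] [-0.0077513  -0.00138666 -0.05850398] [0.58899603 0.17499592 0.27597453]
[0.59106774 0.15287859 0.27420956] 413
[0.01552105 0.27601484]
```

View pics/fin.png

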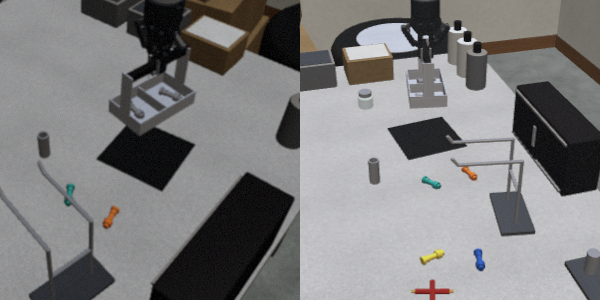

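View pics/ew.png

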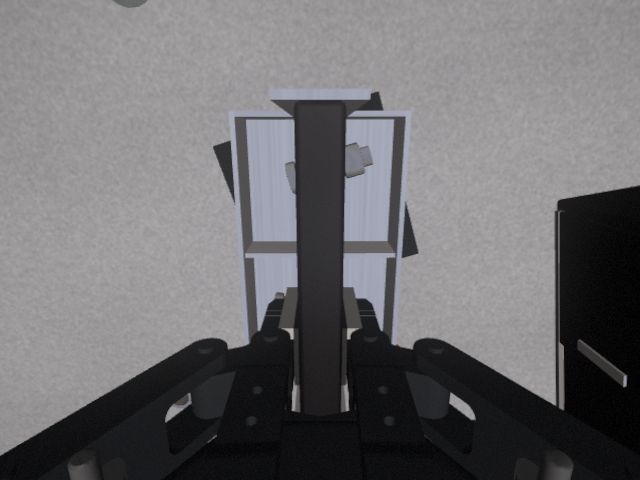

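Both studs are in the tray: (142,112) and (170,95) in the left panel, with the wrist view unchanged from after the lift. The tote is level and nothing else has moved. I check the mat centre from its corners at (217,147) and (416,253) in the wrist view, then hold and hand in.

```bash
python3 - <<'E'
from plan import *
c,p,D=load("ew"); a,b=onz(c,216,147,.004),onz(c,417,254,.004); m=(a+b)/2
print(m,np.linalg.norm(a-b)/2**.5)
if np.linalg.norm(m[:2]-M[:2])<.012:
    r.hold(2.8); st=r.read_state(); print(st["time_s"],st["grip_width"],st["contact_force"],st["eef_pos"]); print(r.finish_job())
E
```

```text
[0.59040381 0.17609616 0.004     ] 0.17638394160558163
18.825 0.014481330045139514 [ 0.24562235 -0.42231212 -4.04865999] [0.58899189 0.17500596 0.27599322]
the job is handed in; nothing more can be done
None
```

The tote is off its stand and held still and level over the middle of the mat, its bottom about 15 cm above the shelf and both studs in it, and the job was handed in at 18.8 s; the jar, socket and valve core tool were not touched.

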